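# Set a tool-handle blank in the V-groove sawing jig

### The arm

A 6-joint arm with a two-finger parallel gripper is mounted at the origin on a cart in front of the work surface, level with it; the furniture and walls round the work are solid. World frame = base frame: x ahead of the robot, y to its left, z up, the work surface at z = 0. Lengths are in m, angles in rad, forces in N, time in s.
With the tool pointing down it reaches from about 0.35 to 0.775 m from the base axis. Payload 5.5 kg.
Tool frame: the origin (TCP) lies midway between the tips of the shut fingers; the grasp point (between the pads) lies 19 mm behind it (env.hold_point_z is the distance from the TCP to the grasp point, in m); z points along the fingers, y is the line along which they close (so a half turn about z gives the same grasp; the last joint's range is limited). The gripper opens to 85 mm and grips with 20 to 120 N. Pads are 22 mm wide; open, the fingers measure 114 mm over their backs; the gripper's body (76 mm by 85 mm) begins 54 mm behind the grasp point. The pads swing forward as they close: fully open they stand 13 mm farther back than shut.
Start: joints at [1.018, 0.313, 0.046, 1.304, 0, 1.431], TCP at [0.231, 0.527, 0.231] pointing down, gripper open.
Joint ranges: [-2.76, 2.76], [-0.86, 1.69], [-1.03, 1.26], [-2.2, 2.34], [-1.47, 1.5], [-3.14, 3.14]. Speed limits (rad/s): [2.57, 2.57, 3.14, 3.14, 3.14, 3.14].

### API

Orientations are given as a unit quaternion [w, x, y, z].
In Python, from workcell import env, read_camera gives the robot as it stands. The module is installed in compiled form; this text tells all that it offers.
- The arm moves only by the tool carry_out, never from a script. Its argument "moves" is a list of rows, each an object of numbers: "tx", "ty", "tz": the shift along the world's x, y, z in cm; "wx", "wy", "wz": the turn, a rotation vector about the world's x, y, z in rad; "claw": the closure, from -1 (fully open) to 1 (shut). A call has 1 to 8 rows; each row shifts and turns the commanded pose from where the row before left it; what a row does not reach is not made up. A row lasts 1/8 s, in which the tool goes at most 62.5 mm and 10.7 degrees, less where a joint would pass 70% of its speed; a pose out of reach is approached as far as the arm can. A call is refused whole if a number of a shift passes 6.25 or a number of a turn 0.188, either way. A call with a gripper value outside its range is refused whole. The fingers move at their own pace and stop on an object; "newtons" is the grip in N (left out, the last holds). Time passes only in rows, so rows that do not move let the fingers close. It gives the time, the measured TCP pose, the force, the opening and the grip force at its end, in the units of the state.
- env.get_state(): the state, without advancing time (a new reading comes with each control period).
- read_camera(name): name is "scene" or "side" or "wrist"; returns a dict with "image" (420x560x3 uint8, blue, green, red), "z_map" (420x560 float32, m along the optical axis (not along the pixel's ray), 0 where there is no reading), "fx", "fy", "cx", "cy" (pixels), "k1" (the pictures are not rectified: a ray, as slopes to the right and down, at radius r is drawn at 1 + k1 r^2 times it, then the intrinsics apply), "camera_from_world" (4x4, takes a point from world to camera coordinates); the wrist camera has in their place "hand_eye" (4x4, takes a point from camera to tool coordinates, whose origin is the TCP and whose axes are the flange's). Camera axes: x right, y down, z forward; pixel columns grow to the right and rows downward; lengths in m; the calibration is good to about 2 mm. A picture is of the moment at which its call begins: read the wrist's pose just before it.
- env.hand_in(): hands the job in; it is judged then, once.
The state is a dict: "clock": time; "joint_pos": joint angles; "qvel": joint speeds; "tau": joint torques, N m; "tcp_pos": TCP position; "orientation": TCP orientation; "wrist_force": force on the tool from outside, world axes, zero at the start; "ft_torque": the same for the moment, N m; "finger_gap": finger opening in m; "grip_force": force on a finger pad.
Only numpy, scipy, OpenCV 4.12 (cv2) and the standard library are available. Lean on these libraries where they do the work, as an engineer would, in place of code of your own. Each camera call takes 0.05 s, during which the arm holds its last target. There are 200 camera calls.

### The job

Set the turned handle blank up in the sawing jig so that its butt end can be cut to length. Raise the jig's cam lever fully, lay the blank in the V-groove with its tenon pointing to the end stop, and slide it gently along under the steel bridge until the tenon is home against the stop, without shifting the stop. Then fold the cam lever fully down again so that its shoe holds the blank, and leave the other tools lying where they are.

Things in the scene. Friction and masses are not known exactly. Their poses are not given: they have to be found in the camera images.
- jig: wooden sawing jig screwed to the bench: base board 96 x 288 x 18 mm, on it two V-blocks in line (52 mm wide, tops 46 mm above the bench) sharing a 90-degree V-groove, 10 mm deep, along the jig's y. Origin on the bench under the groove. Saw-end block y -92 to -22 mm, open finger gap -22 to +45 (only base board there), stop-end block 45 to 170. Jig x points to the side of the locked lever
- groove_mid (a point): point on the centre line that the blank has when it lies in the groove (52 mm above the bench), near the middle of the finger gap (jig y = 10 mm); axes as the jig's: y along the groove towards the stop, z up. The blank lies steadily on the saw-end block alone, its tenon end about 35 mm beyond this point, before it is pushed home
- saw_slot (a point): narrow saw slot across the saw-end block, at jig y = -52 mm, at the height of the block tops; axes as the jig's. Beside it, 27 to 45 mm to the +x side of the groove, stands the slotted saw guide, a block 45 mm long along the groove whose top is 70 mm above the bench
- bridge (a point): middle of the underside of the steel bridge (30 mm along the groove, 52 mm across) over the stop-end block at jig y = 70 mm, 71 mm above the bench; with its cam lugs it is 100 mm high. A blank cannot be lowered in there: it must slide in under it along the groove. Even with the lever up, the sprung shoe below it rubs on the blank: pushing takes about 1 to 6 N
- stop_face (a point): centre of the contact face of the end stop (a steel angle 40 mm wide, its top 28 mm above the V-block, on the stop-end block about 45 mm past the bridge), on the centre line of the blank in the groove; axes as the jig's; the blank comes from -y. The stop's brass screw holds it by friction only: it slips along the groove at about 18 N
- cam_lever (a joint): angle of the cam lever on the bridge (rad): 0 = locked, lying level towards the jig's +x; 1.5 = raised upright, released. Turns about an axis parallel to the jig's y through jig x = 0, y = 70, z = 90 mm. Stays where left; about 1 to 3 N at the grip move it. Locked, its shoe hangs 7 mm into the blank's way
- lever_grip (a point): point on the centre line of the cam lever's round dark wooden grip, 70 mm from the lever's pivot; the grip is 18 to 20 mm thick and reaches from 36 to 98 mm from the pivot; the point turns with the lever. Pinched across jig y it turns between the fingers and may lag 0.2 rad behind them
- shoe: sprung steel shoe 14 x 32 mm with turned-up ends under the bridge, moved up and down by the cam; origin at the centre of its underside. On the blank it presses with about 3 N when the lever is up and about 11 N when locked
- handle_blank: turned wooden tool-handle blank lying on the bench, about 179 mm long, 22 mm thick (20 mm at the butt end), 60 g; at its -y end a thinner tenon 25 mm long and 11 mm thick. Origin in the middle of its length on its underside, y axis along it towards the butt, its centre line 11 mm above the origin, z up
- blank_butt (a point): centre of the end face of the blank's thick end (the butt), where it can be pushed; axes as the blank's
- blank_tenon (a point): centre of the end face of the blank's tenon; axes as the blank's
- dowel_pale: pale plain wooden rod, 136 x 16 mm, no tenon; not wanted. Origin in the middle of its length on its underside, y along it
- dowel_short: short plain dark rod, 101 x 14 mm, a bystander. Origin under its middle
- eraser: eraser in its sleeve, 49 x 18 x 13 mm, a bystander. Origin under its middle
- mallet_square: big square wooden mallet, 281 x 71 x 62 mm, a bystander. Origin under its middle
Things that resemble listed ones, but are neither listed nor needed, are in the scene too. What is shaped like the handle_blank but red is not meant.

How it is judged:
On the way, in this order (a step that is already met when the one before it is completed fails the run):
1. the cam lever is raised (value of joint cam_lever above 1.2 rad), for 0.2 s.
2. the blank lies in the V-groove, tenon towards the stop, with the lever up (x of blank_tenon in the frame of groove_mid between -0.004 and 0.004 m and z of blank_tenon in the frame of groove_mid between -0.005 and 0.004 m and y of blank_tenon in the frame of groove_mid above -0.02 m and angle between the y axis of handle_blank and the y axis of jig, either way round below 0.06 rad and value of joint cam_lever above 1.1 rad), for 0.2 s.
3. the tenon is home against the stop, with the lever still up (y of blank_tenon in the frame of stop_face above -0.0025 m and angle between the y axis of handle_blank and the y axis of jig, either way round below 0.04 rad and value of joint cam_lever above 1.1 rad), for 0.2 s.
At the end, for the whole second after the job is handed in: The blank lies at rest in the V-groove (within 4 mm of its centre line sideways, 5 mm in height, 0.04 rad in line), its tenon's end within 2.5 mm of the end stop, and the cam lever is folded down (below 0.15 rad) with its shoe pressing on the blank with more than 6 N (y of blank_tenon in the frame of stop_face between -0.0025 and 0.003 m and x of blank_tenon in the frame of stop_face between -0.004 and 0.004 m and z of blank_tenon in the frame of stop_face between -0.005 and 0.004 m and angle between the y axis of handle_blank and the y axis of jig, either way round below 0.04 rad and value of joint cam_lever below 0.15 rad and contact force between shoe and handle_blank above 6 N and linear speed of handle_blank below 0.01 m/s); the robot touches nothing.
It fails at once if the end stop is pushed more than 4 mm out of its setting (distance of stop_face from where it was at the start of the episode above 0.004 m).
It fails at once if a bystander is shifted more than 30 mm (distance of any of dowel_pale, mallet_square, dowel_short, eraser from where it was at the start of the episode above 0.03 m).
It also fails if it takes over 72 s, if anything falls off the work surface, if the arm or the gripper's body presses on something with over 40 N, if the wrist force passes 120 N, or if a joint passes its speed limit or range.

## Working session

There is one attempt and no reset: what is moved stays moved. The work goes in short steps, Python scripts to look and compute and a tool call to move; the robot and the scene stay as the last step left them, time stands still between calls to the robot, and variables do not carry over. Pictures are saved under pics/ and viewed, at most 10 in all, crops included, and the job is handed in when it is done.

Besides the shell and the picture viewer there is one more tool, called after "Emit:" by a JSON object that holds its "method" and its "body". carry_out: Moves the arm, as the interface text tells. Its arguments: {"type":"object","properties":{"moves":{"type":"array","items":{"type":"object","properties":{"tx":{"type":"number"},"ty":{"type":"number"},"tz":{"type":"number"},"wx":{"type":"number"},"wy":{"type":"number"},"wz":{"type":"number"},"claw":{"type":"number"}}}},"newtons":{"type":"number"}},"required":["moves"]}

```bash
mkdir -p pics
cat > h.py <<'E'
import numpy as np, cv2
from workcell import env, read_camera
from scipy.spatial.transform import Rotation as R
def snap(n):
    s=env.get_state(); c=read_camera(n)
    if n=="wrist":
        T=np.eye(4); w,x,y,z=s["orientation"]; T[:3,:3]=R.from_quat([x,y,z,w]).as_matrix(); T[:3,3]=s["tcp_pos"]
        c["wfc"]=T@c["hand_eye"]
    else: c["wfc"]=np.linalg.inv(c["camera_from_world"])
    return c
def rays(c,uv):
    K=np.array([[c["fx"],0,c["cx"]],[0,c["fy"],c["cy"]],[0,0,1]])
    p=cv2.undistortPoints(np.array(uv,float).reshape(-1,1,2),K,np.array([c["k1"],0,0,0.]),).reshape(-1,2)
    return np.c_[p,np.ones(len(p))]
def onplane(c,uv,z):
    d=rays(c,uv)@c["wfc"][:3,:3].T; o=c["wfc"][:3,3]
    return o+d*((z-o[2])/d[:,2])[:,None]
def cloud(c):
    h,w=c["z_map"].shape; u,v=np.meshgrid(np.arange(w),np.arange(h))
    r=rays(c,np.c_[u.ravel(),v.ravel()])*c["z_map"].reshape(-1,1)
    P=(r@c["wfc"][:3,:3].T+c["wfc"][:3,3]).reshape(h,w,3); P[c["z_map"]==0]=np.nan
    return P
E
python3 - <<'E'
from h import *
s=env.get_state(); print({k:np.round(v,3) for k,v in s.items()}, env.hold_point_z)
a=[]
for n in("scene","side"):
    c=snap(n); np.savez("c_"+n,**c); a.append(c["image"]); cv2.imwrite(f"pics/{n}0.png",c["image"])
    print(n,c["wfc"].round(3).tolist(),c["fx"])
E
```

```text
{'clock': np.float64(0.0), 'joint_pos': array([1.018, 0.314, 0.045, 1.304, 0.   , 1.431]), 'qvel': array([ 0.   , -0.   , -0.001, -0.001, -0.   ,  0.002]), 'tau': array([-0.0000e+00, -4.8062e+01,  2.9853e+01,  1.9000e-02, -0.0000e+00,
       -0.0000e+00]), 'tcp_pos': array([0.23 , 0.526, 0.23 ]), 'orientation': array([-0.   ,  0.205,  0.979, -0.001]), 'wrist_force': array([-0.502, -0.601, -0.616]), 'ft_torque': array([-0.03 , -0.021,  0.008]), 'grip_force': np.float64(0.0), 'finger_gap': np.float64(0.086)} 0.0187
scene [[0.875, -0.277, 0.396, 0.004], [-0.483, -0.466, 0.742, -1.058], [-0.021, -0.84, -0.541, 0.823], [0.0, 0.0, 0.0, 1.0]] 457.19944698706377
side [[0.999, 0.033, -0.033, 0.586], [0.046, -0.594, 0.803, -0.879], [0.007, -0.804, -0.595, 0.713], [0.0, 0.0, 0.0, 1.0]] 401.012416892732
```

View pics/scene0.png

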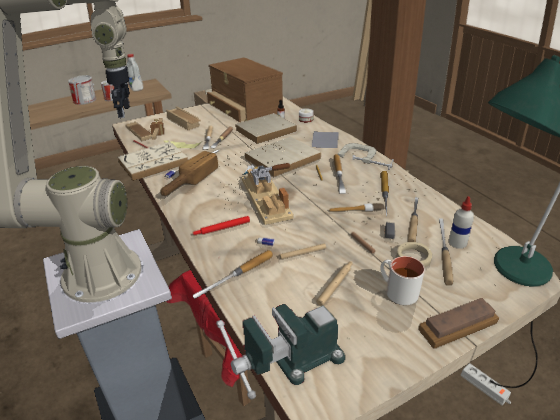

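View pics/side0.png

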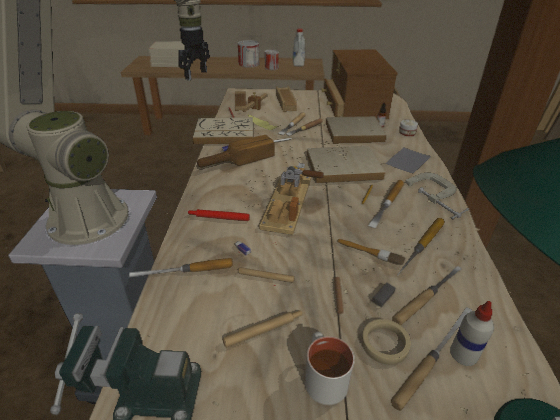

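The red look-alike is at scene (220,226). The pale rod at scene (302,250) / side (265,275) has no visible tenon. The dark rod is at scene (362,242). The rod at scene (335,283) / side (262,328) seems to narrow at one end, so it is probably the blank. I'll enlarge it and the jig to confirm.

Run:
```python
import cv2,numpy as np
s=cv2.imread("pics/scene0.png");d=cv2.imread("pics/side0.png")
def cr(i,x,y,w=100,h=75): return cv2.resize(i[y:y+h,x:x+w],(400,300),interpolation=cv2.INTER_CUBIC)
o=np.vstack([np.hstack([cr(s,270,235),cr(d,210,265,110,82)]),np.hstack([cr(s,225,155),cr(d,240,160)])])
cv2.imwrite("pics/crop1.png",o)
```

```text
(no output)
```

View pics/crop1.png

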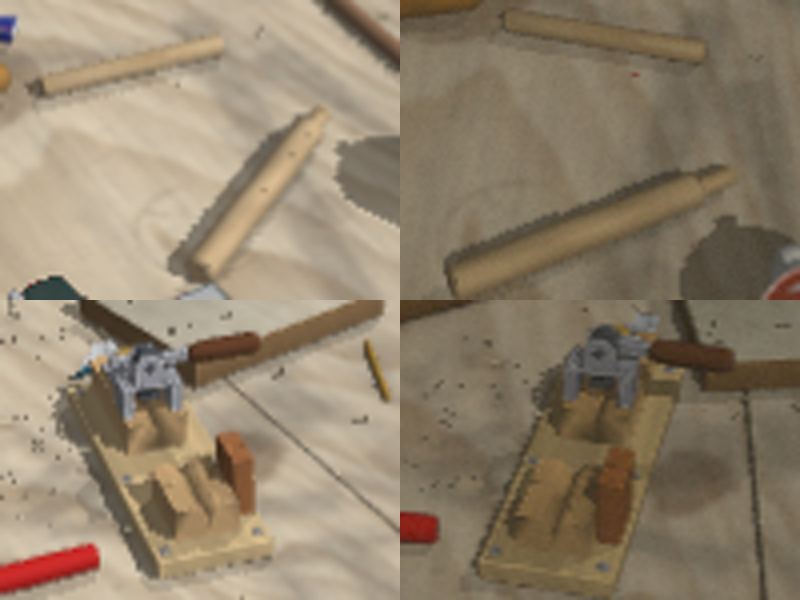

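The crop confirms it. The rod at scene (335,283) has the tenon, with the tenon end at scene (350,263) / side (302,313) and the butt at scene (322,302) / side (225,341). The rod above it is plain, so it is the dowel. The jig's lever lies to the right, in +x, and the saw end faces the camera.

Run:
```python
from h import *
pts={}
for n,uv in(("scene",[(350.3,263.3),(322,302),(263,171)]),("side",[(301,313),(225,341),(293,181)])):
    c=dict(np.load(f"c_{n}.npz")); 
    for k in("fx","fy","cx","cy","k1"): c[k]=float(c[k])
    P=cloud(c); print(n,"blank tenon,butt",onplane(c,uv[:2],.011).round(4).tolist())
    o=onplane(c,uv[2:],.05)[0]; print("jig approx",o.round(3))
    near=np.hypot(P[...,0]-o[0],P[...,1]-o[1])<.28
    for lo,hi in((.013,.023),(.041,.05),(.06,.085)):
        m=(near&(P[...,2]>lo)&(P[...,2]<hi)).astype(np.uint8)
        k,l,st,ce=cv2.connectedComponentsWithStats(m,connectivity=8)
        for i in range(1,k):
            if st[i,4]>40:
                q=P[l==i][:,:2]; r=cv2.minAreaRect((q*1000).astype(np.float32)); print(lo,st[i].tolist(),[np.round(x,1) for x in r])
    # blank from depth
    b=onplane(c,uv[:2],.011).mean(0)
    m=(np.hypot(P[...,0]-b[0],P[...,1]-b[1])<.11)&(P[...,2]>.008)&(P[...,2]<.03); q=P[m][:,:2]; print(len(q),cv2.minAreaRect((q*1000).astype(np.float32)),P[m][:,2].max())
```

```text
scene blank tenon,butt [[0.6107, -0.3147, 0.011], [0.4651, -0.3978, 0.011]]
jig approx [0.611 0.202 0.05 ]
0.013 [245, 155, 17, 11, 41] [array([643. , 350.1]), array([  7., 104.]), np.float64(7.9)]
0.013 [290, 155, 28, 12, 66] [array([804.2, 244.6]), array([135. ,   9.5]), np.float64(10.1)]
0.013 [187, 162, 31, 21, 77] [array([446.1, 352. ]), array([166.4,  20. ]), np.float64(27.5)]
0.013 [242, 176, 52, 47, 672] [array([569.4, 105.8]), array([291.4,  97.1]), np.float64(79.3)]
0.013 [230, 216, 20, 9, 87] [array([432.5,  15. ]), array([20. , 60.3]), np.float64(79.5)]
0.041 [183, 157, 34, 22, 86] [array([436.3, 348. ]), array([173.2,  25.8]), np.float64(23.1)]
0.041 [262, 180, 10, 7, 41] [array([590.6, 137.2]), array([45.2, 24.3]), np.float64(82.5)]
0.041 [272, 194, 17, 13, 109] [array([570.5,  14.2]), array([41.5, 70. ]), np.float64(14.5)]
0.041 [263, 196, 13, 14, 87] [array([538.1,  23.8]), array([74.3, 21.4]), np.float64(79.8)]
0.06 [184, 151, 31, 21, 260] [array([432.6, 377.2]), array([154.5,  67.2]), np.float64(32.6)]
0.06 [253, 167, 18, 15, 143] [array([582.8, 174.6]), array([96.,
[... 889 characters left out ...]
 ]), np.float64(70.1)]
0.041 [290, 180, 9, 11, 45] [array([594.3, 142.6]), array([49.7, 20.7]), np.float64(80.0)]
0.041 [269, 199, 13, 18, 127] [array([541. ,  24.6]), array([73.5, 22. ]), np.float64(79.0)]
0.041 [280, 201, 16, 17, 121] [array([579.2,  18.4]), array([73.8, 40.1]), np.float64(82.5)]
0.06 [233, 137, 39, 14, 215] [array([445.3, 369.8]), array([147.4,  43.1]), np.float64(34.0)]
0.06 [281, 172, 19, 12, 138] [array([578.5, 143.7]), array([30.6, 52.6]), np.float64(79.4)]
0.06 [289, 197, 10, 13, 89] [array([591.8,  19.2]), array([44.3, 18.1]), np.float64(78.4)]
801 ((536.94189453125, -355.3715515136719), (178.3175048828125, 22.51778221130371), 29.061246871948242) 0.02469669862617474
```

Emit:
{"method": "carry_out", "body": {"moves": [{"tx": 3.5,"ty": -4.2,"tz": 1,"wz": 0.028},{"tx": 3.5,"ty": -4.2,"tz": 1,"wz": 0.028},{"tx": 3.5,"ty": -4.2,"tz": 1,"wz": 0.028},{"tx": 3.5,"ty": -4.2,"tz": 1,"wz": 0.028},{"tx": 3.5,"ty": -4.2,"tz": 1,"wz": 0.028},{"tx": 3.5,"ty": -4.2,"tz": 1,"wz": 0.028},{"tx": 3.5,"ty": -4.2,"tz": 1,"wz": 0.028},{"tx": 3.5,"ty": -4.2,"tz": 1,"wz": 0.028}]}}

```text
invalid input at $.moves[0]: expected keys tx, ty, tz, wx, wy, wz, claw
```

Emit:
{"method": "carry_out", "body": {"moves": [{"tx": 3.5,"ty": -4.0},{"tx": 3.5,"ty": -4.0},{"claw": 0.2},{}]}}

```text
invalid input at $.moves[0]: expected keys tx, ty, tz, wx, wy, wz, claw
```

Run:
```python
from h import *
c=snap("wrist"); np.savez("c_w1",**c); cv2.imwrite("pics/w1.png",c["image"]); P=cloud(c)
print(c["wfc"].round(3).tolist())
o=np.array([.566,.076])
near=np.hypot(P[...,0]-o[0],P[...,1]-o[1])<.25
for lo,hi in((.014,.022),(.042,.05),(.066,.074),(.085,.105)):
    m=(near&(P[...,2]>lo)&(P[...,2]<hi)).astype(np.uint8)
    k,l,st,ce=cv2.connectedComponentsWithStats(m,connectivity=8)
    for i in range(1,k):
        if st[i,4]>150:
            q=P[l==i][:,:2]; r=cv2.minAreaRect((q*1000).astype(np.float32)); print(lo,st[i].tolist(),[np.round(x,1) for x in r])
```

```text
[[0.403, 0.876, 0.265, 0.163], [0.915, -0.385, -0.117, 0.556], [-0.001, 0.29, -0.957, 0.373], [0.0, 0.0, 0.0, 1.0]]
```

View pics/w1.png

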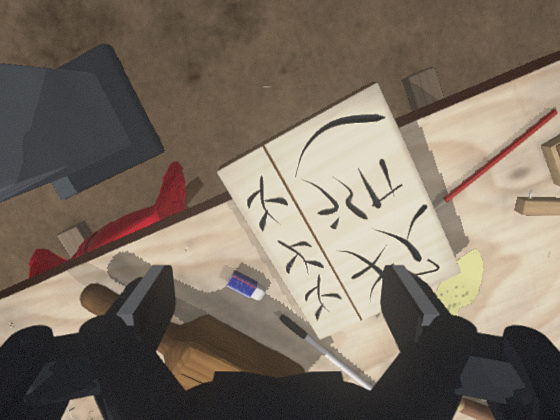

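The arm has not moved, because every key is required. The picture shows the writing board and eraser (243,284) below the start pose.

Emit:
{"method": "carry_out", "body": {"moves": [{"tx": 3.5,"ty": -4.2,"tz": 1,"wx": 0,"wy": 0,"wz": 0.028,"claw": -1},{"tx": 3.5,"ty": -4.2,"tz": 1,"wx": 0,"wy": 0,"wz": 0.028,"claw": -1},{"tx": 3.5,"ty": -4.2,"tz": 1,"wx": 0,"wy": 0,"wz": 0.028,"claw": -1},{"tx": 3.5,"ty": -4.2,"tz": 1,"wx": 0,"wy": 0,"wz": 0.028,"claw": -1},{"tx": 3.5,"ty": -4.2,"tz": 1,"wx": 0,"wy": 0,"wz": 0.028,"claw": -1},{"tx": 3.5,"ty": -4.2,"tz": 1,"wx": 0,"wy": 0,"wz": 0.028,"claw": -1},{"tx": 3.5,"ty": -4.2,"tz": 1,"wx": 0,"wy": 0,"wz": 0.028,"claw": -1},{"tx": 3.5,"ty": -4.2,"tz": 1,"wx": 0,"wy": 0,"wz": 0.028,"claw": -1}]}}

```text
clock: 1.15
tcp_pos: [0.5115, 0.1892, 0.3115]
orientation: [-0.0, 0.094, 0.996, 0.0]
wrist_force: [0.7, 0.6, -0.3]
finger_gap: 0.0854
grip_force: 0.0
```

Emit:
{"method": "carry_out", "body": {"moves": [{"tx": 3.5,"ty": -4,"tz": 0,"wx": 0,"wy": 0,"wz": 0,"claw": -1},{"tx": 3.5,"ty": -4,"tz": 0,"wx": 0,"wy": 0,"wz": 0,"claw": -1},{"tx": 0,"ty": 0,"tz": 0,"wx": 0,"wy": 0,"wz": 0,"claw": -1},{"tx": 0,"ty": 0,"tz": 0,"wx": 0,"wy": 0,"wz": 0,"claw": -1}]}}

```text
clock: 1.65
tcp_pos: [0.5803, 0.1107, 0.3108]
orientation: [-0.001, 0.095, 0.996, 0.0]
wrist_force: [-0.2, 0.0, 0.9]
finger_gap: 0.0858
grip_force: 0.0
```

```bash
cat > jig.py <<'E'
from h import *
c=snap("wrist"); np.savez("c_w1",**c); cv2.imwrite("pics/w2.png",c["image"]); P=cloud(c)
print(env.get_state()["tcp_pos"],c["wfc"].round(3).tolist())
o=np.array([.566,.076])
near=np.hypot(P[...,0]-o[0],P[...,1]-o[1])<.25
for lo,hi in((.014,.022),(.042,.05),(.066,.074),(.085,.105)):
    m=(near&(P[...,2]>lo)&(P[...,2]<hi)).astype(np.uint8)
    k,l,st,ce=cv2.connectedComponentsWithStats(m,connectivity=8)
    for i in range(1,k):
        if st[i,4]>150:
            q=P[l==i]; r=cv2.minAreaRect((q[:,:2]*1000).astype(np.float32)); print(lo,st[i].tolist(),[np.round(x,1) for x in r],np.median(q[:,2]).round(4))
E
python3 jig.py
```

```text
[0.58000408 0.11131109 0.31116793] [[0.19, 0.94, 0.284, 0.508], [0.982, -0.182, -0.054, 0.125], [0.001, 0.289, -0.957, 0.454], [0.0, 0.0, 0.0, 1.0]]
0.014 [161, 0, 29, 78, 1150] [array([421.1,  22.2]), array([22.3, 84.6]), np.float64(84.2)] 0.0201
0.014 [156, 111, 239, 77, 8619] [array([569.4, 110.1]), array([288.7,  94.5]), np.float64(79.1)] 0.0181
0.014 [316, 176, 73, 12, 795] [array([626.6, 198. ]), array([92.3, 15.4]), np.float64(79.4)] 0.0181
0.014 [376, 181, 68, 33, 183] [array([655. , 266.7]), array([13.4, 90.6]), np.float64(16.8)] 0.0181
0.042 [323, 131, 75, 23, 897] [array([574.5, 207.6]), array([84.9, 24.4]), np.float64(79.5)] 0.0462
0.042 [167, 132, 62, 19, 1053] [array([538.6,  26.1]), array([69.8, 21.2]), np.float64(78.8)] 0.0459
0.042 [287, 132, 11, 17, 165] [array([558.1, 131.8]), array([11.5, 18.8]), np.float64(80.8)] 0.046
0.042 [204, 157, 26, 35, 464] [array([580.6,  39.4]), array([29.2, 38.8]), np.float64(81.6)] 0.0458
0.042 [325, 157, 23, 19, 331] [array([597.6, 177. ]), array([26.3, 20.8]), np.float64(78.9)] 0.0458
0.042 [353, 156, 42, 21, 395] [array([605. , 219.9]), array([49.2, 24.6]), np.float64(77.4)] 0.0462
0.042 [170, 158, 34, 23, 570] [array([567.2,   4.8]), array([38.5, 24.8]), np.float64(78.6)] 0.046
0.042 [287, 158, 10, 18, 160] [array([588.3, 125.8]), array([10.4, 19.8]), np.float64(79.3)] 0.0458
0.066 [181, 181, 20, 17, 299] [array([587. ,  10.2]), array([20.2, 18.6]), np.float64(78.8)] 0.0699
0.066 [201, 181, 20, 16, 304] [array([590.8,  33. ]), array([21.4, 17.2]), np.float64(79.0)] 0.0698
0.085 [298, 148, 30, 103, 1614] [array([619. , 138.3]), array([ 29.8, 109.7]), np.float64(77.3)] 0.0977
```

View pics/w2.png

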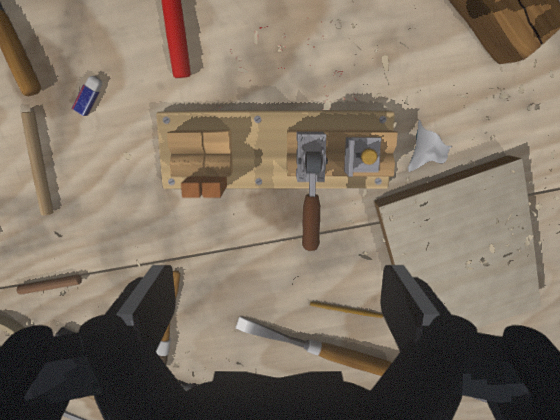

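The jig is in the middle of the picture: bridge at (312,152), stop at (365,152), lever grip at (311,222) and saw guide at (203,188). Next I'll go down to the grip.

Emit:
{"method": "carry_out", "body": {"moves": [{"tx": 3.3,"ty": 1.2,"tz": -4,"wx": 0,"wy": 0,"wz": 0,"claw": 0},{"tx": 3.3,"ty": 1.1,"tz": -4,"wx": 0,"wy": 0,"wz": 0,"claw": 0},{"tx": 0,"ty": 0,"tz": -4,"wx": 0,"wy": 0,"wz": 0,"claw": 0},{"tx": 0,"ty": 0,"tz": -4,"wx": 0,"wy": 0,"wz": 0,"claw": 0},{"tx": 0,"ty": 0,"tz": -4,"wx": 0,"wy": 0,"wz": 0,"claw": 0},{"tx": 0,"ty": 0,"tz": -4,"wx": 0,"wy": 0,"wz": 0,"claw": 0},{"tx": 0,"ty": 0,"tz": 0,"wx": 0,"wy": 0,"wz": 0,"claw": 0}]}}

```text
clock: 2.58
tcp_pos: [0.6428, 0.1351, 0.0682]
orientation: [-0.004, 0.093, 0.996, -0.001]
wrist_force: [-0.2, -0.1, 0.7]
finger_gap: 0.0426
grip_force: 0.0
```

Emit:
{"method": "carry_out", "body": {"newtons": 25, "moves": [{"tx": 0,"ty": 0,"tz": 0,"wx": 0,"wy": 0,"wz": 0,"claw": 0.4},{"tx": 0,"ty": 0,"tz": 0,"wx": 0,"wy": 0,"wz": 0,"claw": 1},{"tx": 0,"ty": 0,"tz": 0,"wx": 0,"wy": 0,"wz": 0,"claw": 1},{"tx": 0,"ty": 0,"tz": 0,"wx": 0,"wy": 0,"wz": 0,"claw": 1}]}}

```text
clock: 3.08
tcp_pos: [0.648, 0.1344, 0.074]
orientation: [0.002, 0.094, 0.996, 0.001]
wrist_force: [-1.2, 2.7, 5.5]
finger_gap: 0.0174
grip_force: 24.9
```

Emit:
{"method": "carry_out", "body": {"moves": [{"tx": -0.14,"ty": 0.03,"tz": 1.39,"wx": 0,"wy": 0,"wz": 0,"claw": 1},{"tx": -0.4,"ty": 0.08,"tz": 1.33,"wx": 0,"wy": 0,"wz": 0,"claw": 1},{"tx": -0.66,"ty": 0.12,"tz": 1.23,"wx": 0,"wy": 0,"wz": 0,"claw": 1},{"tx": -0.88,"ty": 0.17,"tz": 1.07,"wx": 0,"wy": 0,"wz": 0,"claw": 1},{"tx": -1.08,"ty": 0.2,"tz": 0.87,"wx": 0,"wy": 0,"wz": 0,"claw": 1},{"tx": -1.23,"ty": 0.23,"tz": 0.64,"wx": 0,"wy": 0,"wz": 0,"claw": 1},{"tx": -1.32,"ty": 0.25,"tz": 0.37,"wx": 0,"wy": 0,"wz": 0,"claw": 1},{"tx": -0.69,"ty": 0.13,"tz": 0.1,"wx": 0,"wy": 0,"wz": 0,"claw": 1}]}}

```text
clock: 4.08
tcp_pos: [0.5883, 0.1458, 0.1465]
orientation: [0.007, 0.095, 0.995, 0.001]
wrist_force: [7.8, -0.7, 9.0]
finger_gap: 0.0174
grip_force: 25.7
```

Emit:
{"method": "carry_out", "body": {"moves": [{"tx": -0.5,"ty": 0.1,"tz": 0,"wx": 0,"wy": 0,"wz": 0,"claw": 1},{"tx": 0,"ty": 0,"tz": 0,"wx": 0,"wy": 0,"wz": 0,"claw": 1}]}}

```text
clock: 4.32
tcp_pos: [0.5837, 0.1467, 0.1472]
orientation: [0.008, 0.095, 0.995, 0.001]
wrist_force: [5.7, -0.6, 12.1]
finger_gap: 0.017
grip_force: 26.3
```

Run:
```python
from h import *
print(env.get_state()["tcp_pos"])
i=[cv2.resize(snap(n)["image"][y:y+75,x:x+100],(400,300),interpolation=cv2.INTER_CUBIC) for n,x,y in(("scene",220,130),("side",240,130))]
cv2.imwrite("pics/lev.png",np.hstack(i))
```

```text
[0.58366277 0.14666489 0.14718417]
```

View pics/lev.png

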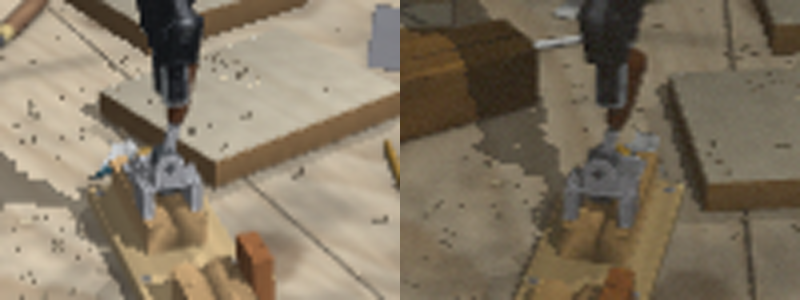

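The gripped lever leans about 15–18° to +x in the side crop, from base (605,150) to top (635,60), so it lags. I'll push further.

Emit:
{"method": "carry_out", "body": {"moves": [{"tx": -0.6,"ty": 0.1,"tz": -0.2,"wx": 0,"wy": 0,"wz": 0,"claw": 1},{"tx": -0.6,"ty": 0.1,"tz": -0.2,"wx": 0,"wy": 0,"wz": 0,"claw": 1},{"tx": -0.6,"ty": 0.1,"tz": -0.1,"wx": 0,"wy": 0,"wz": 0,"claw": 1},{"tx": 0,"ty": 0,"tz": 0,"wx": 0,"wy": 0,"wz": 0,"claw": 1}]}}

```text
clock: 4.92
tcp_pos: [0.5681, 0.1497, 0.1449]
orientation: [0.011, 0.095, 0.995, 0.001]
wrist_force: [6.8, -1.2, 22.8]
finger_gap: 0.016
grip_force: 22.9
```

```bash
cat > lev.py <<'E'
from h import *
# grip colour points by depth from side+scene: dark red-brown, z>.1, near pivot
for n in("scene","side"):
    c=snap(n); P=cloud(c); hsv=cv2.cvtColor(c["image"],cv2.COLOR_BGR2HSV)
    m=(np.hypot(P[...,0]-.5775,P[...,1]-.1473)<.07)&(P[...,2]>.1)&(P[...,2]<.21)&((hsv[...,0]<15)|(hsv[...,0]>172))&(hsv[...,1]>90)
    q=P[m]-[.5775,.1473,.09]; jx=q[:,:2]@[.983,-.186]; jy=q[:,:2]@[.186,.983]
    if len(q)>5: 
        print(n,len(q),np.median(jx),np.median(jy),np.median(q[:,2]),"angle",np.median(np.arctan2(q[:,2],jx)),"fit",np.polyfit(q[:,2],jx,1))
print(env.get_state()["tcp_pos"],env.get_state()["wrist_force"])
E
python3 lev.py
```

```text
scene 32 0.007020465553016308 -0.00738908687255539 0.06202513829670728 angle 1.4600419106634477 fit [0.08562037 0.00056579]
side 66 0.009022403573538593 -0.006914206166677537 0.07476392129840728 angle 1.451320220581246 fit [0.03955152 0.00529379]
[0.56816164 0.14965781 0.14493266] [ 6.59323518 -1.8010597  24.07472337]
```

Emit:
{"method": "carry_out", "body": {"moves": [{"tx": 0,"ty": 0,"tz": 0,"wx": 0,"wy": 0,"wz": 0,"claw": -0.2},{"tx": 0,"ty": 0,"tz": 0,"wx": 0,"wy": 0,"wz": 0,"claw": -0.2},{"tx": 0,"ty": 0,"tz": 4,"wx": 0,"wy": 0,"wz": 0,"claw": -0.2},{"tx": 0,"ty": 0,"tz": 5,"wx": 0,"wy": 0,"wz": 0,"claw": -0.2},{"tx": 0,"ty": 0,"tz": 5,"wx": 0,"wy": 0,"wz": 0,"claw": -0.2},{"tx": 0,"ty": -5,"tz": 1,"wx": 0,"wy": 0,"wz": 0.08,"claw": -0.5},{"tx": 0,"ty": -5.5,"tz": 0,"wx": 0,"wy": 0,"wz": 0.08,"claw": -1},{"tx": 0,"ty": -5.5,"tz": 0,"wx": 0,"wy": 0,"wz": 0.08,"claw": -1}]}}

```text
clock: 6.02
tcp_pos: [0.559, -0.0114, 0.2858]
orientation: [-0.001, -0.027, 1.0, 0.0]
wrist_force: [1.0, 0.2, -0.5]
finger_gap: 0.0854
grip_force: 0.0
```

Emit:
{"method": "carry_out", "body": {"moves": [{"tx": 0,"ty": -5.5,"tz": 0,"wx": 0,"wy": 0,"wz": 0.08,"claw": -1},{"tx": 0,"ty": -5.5,"tz": 0,"wx": 0,"wy": 0,"wz": 0.08,"claw": -1},{"tx": 0,"ty": -5.5,"tz": 0,"wx": 0,"wy": 0,"wz": 0.08,"claw": -1},{"tx": 0,"ty": -5.5,"tz": 0,"wx": 0,"wy": 0,"wz": 0.08,"claw": -1},{"tx": 0,"ty": -5.5,"tz": -1,"wx": 0,"wy": 0,"wz": 0.08,"claw": -1},{"tx": 0,"ty": -5,"tz": -1,"wx": 0,"wy": 0,"wz": 0.06,"claw": -1},{"tx": 0,"ty": 0,"tz": 0,"wx": 0,"wy": 0,"wz": 0,"claw": -1},{"tx": 0,"ty": 0,"tz": 0,"wx": 0,"wy": 0,"wz": 0,"claw": -1}]}}

```text
clock: 7.02
tcp_pos: [0.5591, -0.3347, 0.2653]
orientation: [-0.001, -0.252, 0.968, 0.001]
wrist_force: [0.7, 0.5, 0.0]
finger_gap: 0.0855
grip_force: 0.0
```

```bash
python3 lev.py
python3 - <<'E'
from h import *
c=snap("wrist"); P=cloud(c); s=env.get_state(); cv2.imwrite("pics/w3.png",c["image"])
t=s["tcp_pos"]; w,x,y,z=s["orientation"]; M=R.from_quat([x,y,z,w]).as_matrix(); print(t,"tool y deg",np.degrees(np.arctan2(M[1,1],M[0,1])),"z",M[:,2])
b=np.array([.536,-.3557]); r=np.hypot(P[...,0]-b[0],P[...,1]-b[1])
m=((r<.11)&(P[...,2]>.006)&(P[...,2]<.03)).astype(np.uint8)
k,l,st,_=cv2.connectedComponentsWithStats(m); i=1+st[1:,4].argmax(); q=P[l==i]
print(st[i],cv2.minAreaRect((q[:,:2]*1000).astype(np.float32)),np.percentile(q[:,2],98))
bp=cv2.boxPoints(cv2.minAreaRect((q[:,:2]*1000).astype(np.float32))); print(bp.round(1).tolist())
d=np.array([.871,.491]); u=(q[:,:2]-b)@d*1000; v=(q[:,:2]-b)@[-d[1],d[0]]*1000
for a in range(-85,95,15):
    s_=v[(u>a-4)&(u<a+4)]; 
    if len(s_): print(a,s_.min().round(1),s_.max().round(1))
g=b+.0445*d; rr=(np.hypot(P[...,0]-g[0],P[...,1]-g[1])<.09)&(P[...,2]>.03); print("obst",P[rr].round(2)[::20].tolist()[:10])
E
```

```text
scene 79 0.003609410656972538 -0.007161668128196975 0.07299388624023259 angle 1.517816596681237 fit [ 0.06162051 -0.00035914]
[ 0.55976358 -0.33381665  0.26649549] [-0.65027112  0.0687068  -0.63356702]
[ 0.55993166 -0.33371883  0.26681205] tool y deg 119.37594736219127 z [ 6.95158173e-05  1.71680197e-04 -9.99999983e-01]
[ 263   49   22  165 3031] ((534.95947265625, -353.84576416015625), (178.52081298828125, 22.2320556640625), 28.33376121520996) 0.02327073150335259
[[451.1000061035156, -386.3999938964844], [461.70001220703125, -406.0], [618.7999877929688, -321.29998779296875], [608.2999877929688, -301.70001220703125]]
-85 -6.6 14.4
-70 -6.7 14.4
-55 -6.8 13.3
-40 -8.2 13.3
-25 -8.4 13.3
-10 -8.6 13.4
5 -7.5 12.2
20 -7.8 12.3
35 -8.0 12.3
50 -8.2 11.1
65 -9.6 11.1
80 -4.0 6.5
obst [[0.58, -0.38, 0.28], [0.53, -0.3, 0.28], [0.57, -0.38, 0.28], [0.53, -0.3, 0.29], [0.57, -0.38, 0.29], [0.53, -0.3, 0.28], [0.57, -0.38, 0.29], [0.53, -0.3, 0.28], [0.53, -0.3, 0.29], [0.57, -0.38, 0.29]]
```

Emit:
{"method": "carry_out", "body": {"newtons": 50, "moves": [{"tx": 0.7,"ty": 0.05,"tz": -5,"wx": 0,"wy": 0,"wz": -0.017,"claw": -1},{"tx": 0.7,"ty": 0.05,"tz": -6,"wx": 0,"wy": 0,"wz": 0,"claw": -0.6},{"tx": 0,"ty": 0,"tz": -6,"wx": 0,"wy": 0,"wz": 0,"claw": -0.3},{"tx": 0,"ty": 0,"tz": -5,"wx": 0,"wy": 0,"wz": 0,"claw": -0.2},{"tx": 0,"ty": 0,"tz": -3,"wx": 0,"wy": 0,"wz": 0,"claw": -0.2},{"tx": 0,"ty": 0,"tz": 0,"wx": 0,"wy": 0,"wz": 0,"claw": -0.2},{"tx": 0,"ty": 0,"tz": 0,"wx": 0,"wy": 0,"wz": 0,"claw": -0.2}]}}

```text
clock: 8.05
tcp_pos: [0.575, -0.3341, 0.0183]
orientation: [0.001, -0.245, 0.969, -0.001]
wrist_force: [-0.5, 0.4, 0.2]
finger_gap: 0.0515
grip_force: 0.0
```

Emit:
{"method": "carry_out", "body": {"moves": [{"tx": 0,"ty": 0.1,"tz": -1.4,"wx": 0,"wy": 0,"wz": 0,"claw": -0.2},{"tx": 0,"ty": 0,"tz": 0,"wx": 0,"wy": 0,"wz": 0,"claw": 0.2},{"tx": 0,"ty": 0,"tz": 0,"wx": 0,"wy": 0,"wz": 0,"claw": 0.5},{"tx": 0,"ty": 0,"tz": 0,"wx": 0,"wy": 0,"wz": 0,"claw": 1},{"tx": 0,"ty": 0,"tz": 0,"wx": 0,"wy": 0,"wz": 0,"claw": 1},{"tx": 0,"ty": 0,"tz": 0,"wx": 0,"wy": 0,"wz": 0,"claw": 1}]}}

```text
clock: 8.8
tcp_pos: [0.5739, -0.3334, 0.0028]
orientation: [0.0, -0.245, 0.97, -0.0]
wrist_force: [-0.9, 0.3, 2.8]
finger_gap: 0.0201
grip_force: 49.5
```

Emit:
{"method": "carry_out", "body": {"moves": [{"tx": 0,"ty": 0,"tz": 4,"wx": 0,"wy": 0,"wz": 0,"claw": 1},{"tx": 0,"ty": 0,"tz": 5,"wx": 0,"wy": 0,"wz": 0,"claw": 1},{"tx": 0,"ty": 1,"tz": 5,"wx": 0,"wy": 0,"wz": 0.11,"claw": 1},{"tx": 0,"ty": 4,"tz": 1,"wx": 0,"wy": 0,"wz": 0.11,"claw": 1},{"tx": 0,"ty": 5,"tz": 0,"wx": 0,"wy": 0,"wz": 0.11,"claw": 1},{"tx": 0,"ty": 5,"tz": 0,"wx": 0,"wy": 0,"wz": 0.11,"claw": 1},{"tx": 0,"ty": 5,"tz": 0,"wx": 0,"wy": 0,"wz": 0.11,"claw": 1},{"tx": 0,"ty": 5,"tz": 0,"wx": 0,"wy": 0,"wz": 0.11,"claw": 1}]}}

```text
clock: 9.8
tcp_pos: [0.5734, -0.0816, 0.1521]
orientation: [-0.0, -0.547, 0.837, 0.0]
wrist_force: [0.4, 1.2, -1.2]
finger_gap: 0.0202
grip_force: 49.2
```

Emit:
{"method": "carry_out", "body": {"moves": [{"tx": -0.5,"ty": 5,"tz": 0,"wx": 0,"wy": 0,"wz": 0.11,"claw": 1},{"tx": -0.5,"ty": 5,"tz": 0,"wx": 0,"wy": 0,"wz": 0.11,"claw": 1},{"tx": 0,"ty": 3.5,"tz": 0,"wx": 0,"wy": 0,"wz": 0,"claw": 1},{"tx": 0,"ty": 1.5,"tz": 0,"wx": 0,"wy": 0,"wz": 0,"claw": 1},{"tx": 0,"ty": 0,"tz": 0,"wx": 0,"wy": 0,"wz": 0,"claw": 1},{"tx": 0,"ty": 0,"tz": 0,"wx": 0,"wy": 0,"wz": 0,"claw": 1}]}}

```text
clock: 10.55
tcp_pos: [0.5639, 0.0658, 0.1522]
orientation: [-0.0, -0.634, 0.773, -0.0]
wrist_force: [0.1, -0.4, -0.6]
finger_gap: 0.0204
grip_force: 49.2
```

```bash
cat > bl.py <<'E'
from h import *
import sys
J=np.array([.564,.0794]); a=np.radians(79.2); ey=np.array([np.cos(a),np.sin(a)]); ex=np.array([ey[1],-ey[0]])
def tool():
    s=env.get_state(); w,x,y,z=s["orientation"]; M=R.from_quat([x,y,z,w]).as_matrix(); t=s["tcp_pos"]
    print("tcp",t.round(4),"jig xy mm",((t[:2]-J)@ex*1000).round(1),((t[:2]-J)@ey*1000).round(1),"yaw_y",np.degrees(np.arctan2(M[1,1],M[0,1])).round(2),"tilt",M[:2,2].round(4),"F",s["wrist_force"].round(1))
tool()
zlo,zhi=float(sys.argv[1]),float(sys.argv[2]); ims=[]
for n in("scene","side","wrist"):
    c=snap(n); P=cloud(c); ims.append(cv2.resize(c["image"],(400,300)) if n=="wrist" else cv2.resize(c["image"][145:235,220:340],(400,300)))
    jx=(P[...,:2]-J)@ex*1000; jy=(P[...,:2]-J)@ey*1000
    m=(abs(jx)<22)&(jy>-200)&(jy<55)&(P[...,2]>zlo)&(P[...,2]<zhi); 
    print(n,m.sum())
    for y0 in range(-150,56,12):
        k=m&(abs(jy-y0)<6)
        if k.sum()>5: print(y0,"x",jx[k].min().round(1),jx[k].max().round(1),"z",np.percentile(P[k][:,2],95).round(4),end=" | ")
    if m.any(): print("\n y range",np.percentile(jy[m],[.5,99.5]).round(1))
cv2.imwrite(f"pics/{sys.argv[3]}.png",np.vstack([np.hstack(ims[:2]),np.hstack([ims[2],0*ims[2]])]))
E
python3 bl.py .115 .16 h1
```

```text
tcp [0.5639 0.0658 0.1522] jig xy mm 2.4 -13.4 yaw_y 168.67 tilt [-0.0002 -0.0004] F [ 0.1 -0.4 -0.6]
scene 25
-150 x -5.8 9.8 z 0.1596 | 
 y range [-151.7  -20.5]
side 31
-150 x -4.4 13.1 z 0.1596 | 
 y range [-149.5  -20.1]
wrist 132
-30 x -14.0 19.8 z 0.1596 | -18 x -19.1 22.0 z 0.1599 | 
 y range [-82.7   8.7]
```

View pics/h1.png

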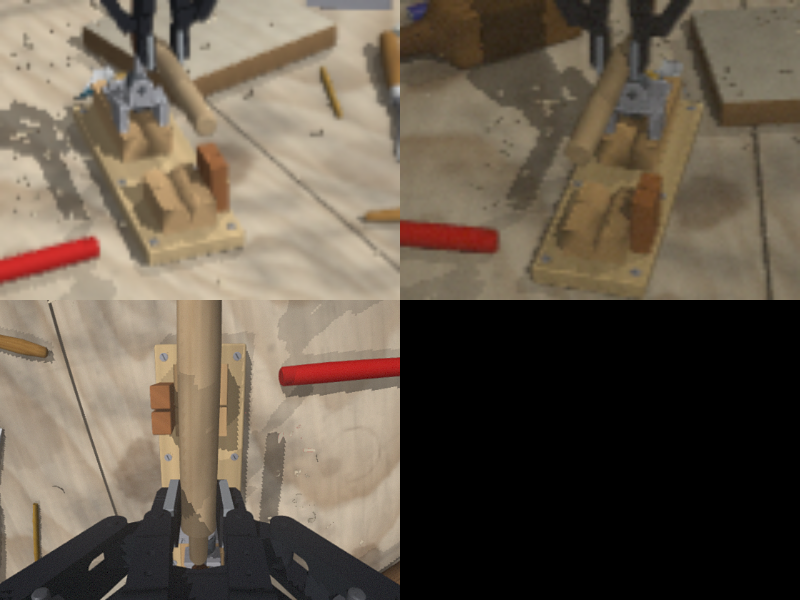

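The blank is held in line with the jig, tenon towards the bridge, butt at wrist-panel (200,300). I'll measure its held pose with the right height band.

```bash
python3 bl.py .152 .182 h2
```

```text
tcp [0.5639 0.0656 0.1522] jig xy mm 2.5 -13.6 yaw_y 168.63 tilt [-0.0002 -0.0002] F [-0.3  0.2 -1.2]
scene 280
-150 x -8.7 10.6 z 0.1703 | -138 x -8.2 8.0 z 0.1718 | -126 x -8.3 10.2 z 0.1718 | -114 x -8.2 10.5 z 0.1722 | -102 x -8.3 10.7 z 0.1733 | -90 x -8.5 10.1 z 0.172 | -78 x -7.5 11.0 z 0.1721 | -66 x -7.9 10.3 z 0.1718 | -54 x -7.7 9.4 z 0.1726 | -42 x -7.4 10.7 z 0.1724 | -30 x -16.3 21.3 z 0.18 | -18 x -20.9 17.2 z 0.1814 | -6 x -18.1 14.1 z 0.1798 | 
 y range [-151.1    2.4]
side 374
-150 x -5.0 13.7 z 0.1712 | -138 x -4.1 13.7 z 0.1722 | -126 x -6.9 13.8 z 0.1722 | -114 x -5.7 14.7 z 0.1724 | -102 x -4.9 14.7 z 0.172 | -90 x -4.6 14.8 z 0.1725 | -78 x -4.0 15.0 z 0.1716 | -66 x -4.0 14.7 z 0.173 | -54 x -3.7 15.4 z 0.1721 | -42 x -3.8 15.6 z 0.1716 | -30 x -10.9 21.7 z 0.1791 | -18 x -18.6 21.7 z 0.1809 | -6 x -5.9 10.9 z 0.1725 | 6 x -2.8 8.2 z 0.1716 | 
 y range [-149.8   20.6]
wrist 21568
-114 x -9.6 12.2 z 0.1722 | -102 x -9.7 12.8 z 0.1724 | -90 x -9.4 13.0 z 0.1723 | -78 x -9.2 13.0 z 0.1722 | -66 x -8.9 13.1 z 0.1721 | -54 x -8.6 13.2 z 0.1718 | -42 x -8.3 13.3 z 0.1718 | -30 x -14.0 19.7 z 0.1792 | -18 x -21.1 22.0 z 0.1799 | -6 x -7.4 13.4 z 0.1761 | 6 x -7.7 13.8 z 0.1716 | 18 x -2.9 9.5 z 0.167 | 30 x -2.4 9.1 z 0.1667 | 
 y range [-116.9   27.2]
```

```bash
cat > rel.py <<'E'
from bl import J,ex,ey,snap,cloud,np
E
sed -i 's/^tool()/if __name__!="__main__": raise SystemExit\ntool()/' bl.py
python3 - <<'E'
from h import *
J=np.array([.564,.0794]); a=np.radians(79.2); ey=np.array([np.cos(a),np.sin(a)]); ex=np.array([ey[1],-ey[0]])
for n in("scene","side","wrist"):
    P=cloud(snap(n)); jx=(P[...,:2]-J)@ex*1000; jy=(P[...,:2]-J)@ey*1000; z=P[...,2]
    g=(abs(jx-36)<18)&(abs(jy+52)<35)&(abs(z-.07)<.004); print(n,"guide x",np.percentile(jx[g],[1,50,99]).round(1),"y",np.percentile(jy[g],[1,99]).round(1))
    b=(abs(z-.018)<.004)&(abs(jx)<60)&(jy>-135)&(jy<-20); 
    for y0 in(-108,-100,-40,-10): 
        k=b&(abs(jy-y0)<6); print("  base",y0,jx[k].min().round(1),jx[k].max().round(1),end="")
    k=b&(abs(jx)<40); print(" ymin",np.percentile(jy[k],.3).round(1))
    t=(abs(z-.046)<.002)&(abs(jx)<34)&(jy>-105)&(jy<-15); print("  block x",np.percentile(jx[t],[.5,99.5]).round(1),"y",np.percentile(jy[t],[.5,99.5]).round(1))
    l=(abs(z-.0215-.15)<.004)&(abs(jx)<22)&(jy<-40)&(jy>-149); print("  blank", np.polyfit(jy[l],jx[l],1))
E
```

```text
scene guide x [27.  37.  45.7] y [-77.5 -31.7]
  base -108 -46.0 47.9  base -100 -46.0 47.9  base -40 -46.3 -23.9Traceback (most recent call last):
  File "<stdin>", line 8, in <module>
    return umr_minimum(a, axis, None, out, keepdims, initial, where)
ValueError: zero-size array to reduction operation minimum which has no identity
```

Run:
```python
from h import *
J=np.array([.564,.0794]); a=np.radians(79.2); ey=np.array([np.cos(a),np.sin(a)]); ex=np.array([ey[1],-ey[0]])
pc=lambda v,p: np.percentile(v,p).round(1) if len(v) else None
for n in("scene","side","wrist"):
    P=cloud(snap(n)); jx=(P[...,:2]-J)@ex*1000; jy=(P[...,:2]-J)@ey*1000; z=P[...,2]
    g=(abs(jx-36)<18)&(abs(jy+52)<35)&(abs(z-.07)<.004); print(n,"guide x",pc(jx[g],[1,50,99]),"y",pc(jy[g],[1,99]))
    b=(abs(z-.018)<.004)&(abs(jx)<60)&(jy>-135)&(jy<-20); 
    for y0 in(-108,-100,-40,-26): print("  base",y0,pc(jx[b&(abs(jy-y0)<6)],[0,100]),end="")
    print(" ymin",pc(jy[b&(abs(jx)<40)],.3))
    t=(abs(z-.046)<.002)&(abs(jx)<34)&(jy>-105)&(jy<-15); print("  block x",pc(jx[t],[.5,99.5]),"y",pc(jy[t],[.5,99.5]))
    l=(abs(z-.1715)<.004)&(abs(jx)<22)&(jy<-40)&(jy>-149); print("  blank", np.polyfit(jy[l],jx[l],1))
```

```text
scene guide x [27.3 36.1 45.3] y [-78.3 -30.4]
  base -108 [-46.4  47.8]  base -100 [-46.4  47.8]  base -40 [-44.7 -24.9]  base -26 [-46.9 -23.7] ymin -118.4
  block x [-25.   28.4] y [-95.3 -22.7]
  blank [0.00331937 1.56134088]
side guide x [29.9 38.6 47.2] y [-76.4 -30.9]
  base -108 [-43.9  50. ]  base -100 [-43.1  50.4]  base -40 [-43.2  50. ]  base -26 [-43.2  50.5] ymin -115.4
  block x [-22.7  32.9] y [-94.1 -22.6]
  blank [0.00548608 5.18656059]
wrist guide x [27.3 35.8 44.9] y [-74.  -30.7]
  base -108 [-47.8  47.8]  base -100 [-47.8  48.1]  base -40 [-47.8 -28.9]  base -26 [-47.5  32. ] ymin -113.1
  block x [-25.8  27.4] y [-92.1 -22.6]
  blank [0.0133534  2.79978935]
```

Emit:
{"method": "carry_out", "body": {"moves": [{"tx": -0.04,"ty": 0.4,"tz": -2,"wx": 0,"wy": 0,"wz": 0.01,"claw": 1},{"tx": 0,"ty": 0.37,"tz": -3,"wx": 0,"wy": 0,"wz": 0,"claw": 1},{"tx": 0,"ty": 0,"tz": -3,"wx": 0,"wy": 0,"wz": 0,"claw": 1},{"tx": 0,"ty": 0,"tz": -1.7,"wx": 0,"wy": 0,"wz": 0,"claw": 1},{"tx": 0,"ty": 0,"tz": 0,"wx": 0,"wy": 0,"wz": 0,"claw": 1},{"tx": 0,"ty": 0,"tz": -0.4,"wx": 0,"wy": 0,"wz": 0,"claw": 1},{"tx": 0,"ty": 0,"tz": -0.3,"wx": 0,"wy": 0,"wz": 0,"claw": 1},{"tx": 0,"ty": 0,"tz": 0,"wx": 0,"wy": 0,"wz": 0,"claw": 1}]}}

```text
clock: 12.05
tcp_pos: [0.5635, 0.0745, 0.0487]
orientation: [0.0, -0.638, 0.77, -0.0]
wrist_force: [1.0, -0.1, -1.2]
finger_gap: 0.0204
grip_force: 49.2
```

Emit:
{"method": "carry_out", "body": {"moves": [{"tx": 0,"ty": 0,"tz": -0.3,"wx": 0,"wy": 0,"wz": 0,"claw": 1},{"tx": 0,"ty": 0,"tz": -0.2,"wx": 0,"wy": 0,"wz": 0,"claw": 1},{"tx": 0,"ty": 0,"tz": -0.1,"wx": 0,"wy": 0,"wz": 0,"claw": 1},{"tx": 0,"ty": 0,"tz": 0,"wx": 0,"wy": 0,"wz": 0,"claw": 1}]}}

```text
clock: 12.55
tcp_pos: [0.5632, 0.0746, 0.0434]
orientation: [0.0, -0.638, 0.77, -0.0]
wrist_force: [-2.3, 0.4, 6.9]
finger_gap: 0.0202
grip_force: 50.2
```

Emit:
{"method": "carry_out", "body": {"moves": [{"tx": 0,"ty": 0,"tz": 0,"wx": 0,"wy": 0,"wz": 0,"claw": 0.3},{"tx": 0,"ty": 0,"tz": 0,"wx": 0,"wy": 0,"wz": 0,"claw": -0.1},{"tx": 0,"ty": 0,"tz": 0,"wx": 0,"wy": 0,"wz": 0,"claw": -0.1},{"tx": 0,"ty": 0,"tz": 3,"wx": 0,"wy": 0,"wz": 0,"claw": -0.1},{"tx": 0,"ty": 0,"tz": 5,"wx": 0,"wy": 0,"wz": 0,"claw": -0.1},{"tx": -0.8,"ty": -4,"tz": 3,"wx": 0,"wy": 0,"wz": 0,"claw": -0.1},{"tx": -0.8,"ty": -4.5,"tz": 0,"wx": 0,"wy": 0,"wz": 0,"claw": 0.5},{"tx": -0.8,"ty": -4.1,"tz": 0,"wx": 0,"wy": 0,"wz": 0,"claw": 1}]}}

```text
clock: 13.55
tcp_pos: [0.5395, -0.0527, 0.153]
orientation: [0.0, -0.638, 0.77, -0.001]
wrist_force: [0.9, -0.3, -1.0]
finger_gap: 0.0115
grip_force: 0.0
```

Emit:
{"method": "carry_out", "body": {"newtons": 40, "moves": [{"tx": -0.8,"ty": -4.2,"tz": 0,"wx": 0,"wy": 0,"wz": 0,"claw": 1},{"tx": 0,"ty": 0,"tz": 0,"wx": 0,"wy": 0,"wz": 0,"claw": 1},{"tx": 0,"ty": 0,"tz": 0,"wx": 0,"wy": 0,"wz": 0,"claw": 1}]}}

```text
clock: 13.92
tcp_pos: [0.5312, -0.0933, 0.1522]
orientation: [0.0, -0.638, 0.77, 0.0]
wrist_force: [0.1, 0.1, -0.2]
finger_gap: -0.0003
grip_force: 0.0
```

```bash
sed -i '/raise SystemExit/d' bl.py; python3 bl.py .0505 .075 h3; python3 lev.py
```

```text
tcp [ 0.5312 -0.0933  0.1522] jig xy mm 0.2 -175.8 yaw_y 169.27 tilt [-0.0004  0.0006] F [ 0.1  0.1 -0.2]
scene 237
-138 x -10.5 11.0 z 0.0632 | -126 x -9.2 11.3 z 0.0637 | -114 x -10.5 6.5 z 0.0631 | -102 x -9.3 9.3 z 0.0631 | -90 x -10.7 8.6 z 0.0649 | -78 x -10.4 8.5 z 0.0637 | -66 x -10.3 8.5 z 0.0631 | -54 x -8.9 9.0 z 0.064 | -42 x -9.6 8.2 z 0.0635 | -30 x -10.4 6.9 z 0.0617 | -18 x -9.3 10.2 z 0.0635 | -6 x -8.7 8.8 z 0.0627 | 6 x -8.7 6.7 z 0.063 | 54 x -19.6 21.0 z 0.0745 | 
 y range [-143.1   54.8]
side 299
-138 x -7.5 12.1 z 0.063 | -126 x -7.3 12.8 z 0.0642 | -114 x -5.2 13.7 z 0.065 | -102 x -6.9 13.4 z 0.0641 | -90 x -7.1 13.4 z 0.064 | -78 x -6.4 14.0 z 0.0644 | -66 x -6.1 13.1 z 0.0631 | -54 x -7.9 13.6 z 0.064 | -42 x -6.1 12.7 z 0.0632 | -30 x -7.1 13.4 z 0.0629 | -18 x -5.9 13.3 z 0.0627 | -6 x -5.9 12.7 z 0.064 | 6 x -4.7 12.8 z 0.0632 | 30 x -1.7 7.9 z 0.0585 | 
 y range [-140.3   37. ]
wrist 383
-138 x -7.1 8.5 z 0.0527 | -54 x -3.8 5.0 z 0.0634 | -42 x -4.7 5.9 z 0.0633 | -30 x -5.6 6.8 z 0.063 | 
 y range [-139.6  -29.8]
scene 82 0.0037271982853457853 -0.006717954687089413 0.07299417583515541 angle 1.5162728444611129 fit [ 0.06717112 -0.00079999]
side 85 0.006492673421133952 -0.005997717689280779 0.07296580827768537 angle 1.4734951312925395 fit [0.07698959 0.00129041]
[ 0.53145116 -0.09245676  0.15225519] [ 0.6997391  -0.44775968 -0.53862065]
```

View pics/h3.png

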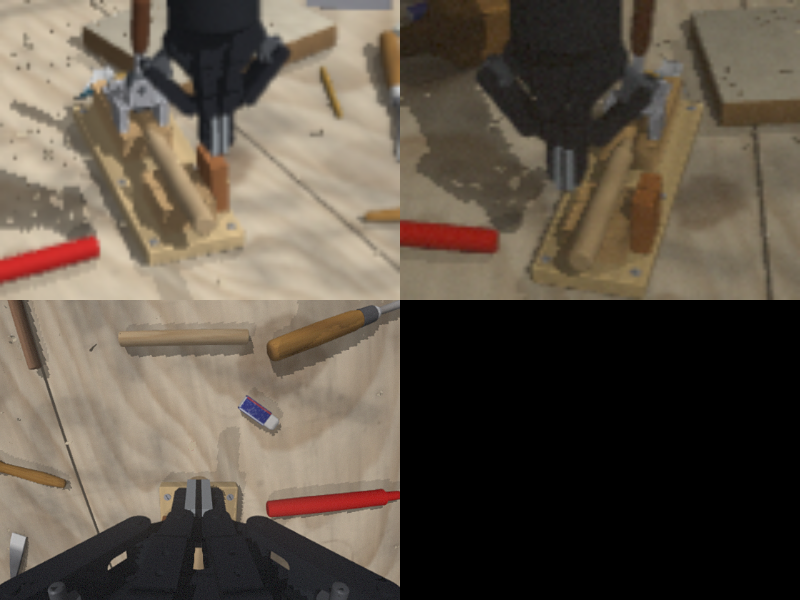

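The blank lies in the groove with the lever upright. Its butt is near jig y = -141, at scene panel (205,225). I'll drop behind it and push.

Emit:
{"method": "carry_out", "body": {"moves": [{"tx": 0,"ty": 0,"tz": -4,"wx": 0,"wy": 0,"wz": 0,"claw": 1},{"tx": 0,"ty": 0,"tz": -4,"wx": 0,"wy": 0,"wz": 0,"claw": 1},{"tx": 0,"ty": 0,"tz": -2.1,"wx": 0,"wy": 0,"wz": 0,"claw": 1},{"tx": 0,"ty": 0,"tz": 0,"wx": 0,"wy": 0,"wz": 0,"claw": 1},{"tx": 0.19,"ty": 0.98,"tz": 0,"wx": 0,"wy": 0,"wz": 0,"claw": 1},{"tx": 0.19,"ty": 0.98,"tz": 0,"wx": 0,"wy": 0,"wz": 0,"claw": 1},{"tx": 0.09,"ty": 0.5,"tz": 0,"wx": 0,"wy": 0,"wz": 0,"claw": 1},{"tx": 0.09,"ty": 0.5,"tz": 0,"wx": 0,"wy": 0,"wz": 0,"claw": 1}]}}

```text
clock: 15.18
tcp_pos: [0.5375, -0.0637, 0.052]
orientation: [0.0, -0.638, 0.77, -0.001]
wrist_force: [0.3, -1.1, 0.8]
finger_gap: 0.0001
grip_force: 0.6
```

```bash
python3 bl.py .0505 .067 h4
python3 - <<'E'
from h import *
J=np.array([.564,.0794]); a=np.radians(79.2); ey=np.array([np.cos(a),np.sin(a)]); ex=np.array([ey[1],-ey[0]])
for c in(dict(np.load("c_w1.npz")),snap("scene"),snap("side")):
    for k in("fx","fy","cx","cy","k1"): c[k]=float(c[k])
    P=cloud(c); jx=(P[...,:2]-J)@ex*1000; jy=(P[...,:2]-J)@ey*1000; z=P[...,2]
    m=(abs(jx)<19)&(jy>98)&(jy<175)&(z>.052); h,e=np.histogram(jy[m],np.arange(98,176,3)); print([(int(b),int(n),np.median(z[m&(jy>=b)&(jy<b+3)]).round(3)) for b,n in zip(e,h) if n])
E
```

```text
tcp [ 0.5375 -0.0637  0.052 ] jig xy mm 0.8 -145.5 yaw_y 169.33 tilt [ 0.0011 -0.001 ] F [ 0.3 -1.1  0.8]
scene 95
-150 x -10.0 15.8 z 0.0668 | -114 x -9.1 -4.4 z 0.0611 | -54 x -3.0 9.7 z 0.0641 | -42 x -3.0 10.3 z 0.0622 | -30 x -1.2 8.5 z 0.0634 | 18 x -6.7 0.3 z 0.0617 | 30 x -4.3 4.0 z 0.0583 | 
 y range [-158.9   54.2]
side 69
-150 x -10.2 16.4 z 0.0661 | -66 x 5.3 11.5 z 0.064 | 
 y range [-157.3   54.8]
wrist 1038
-150 x -12.7 14.5 z 0.0665 | -114 x -1.6 3.4 z 0.0637 | -102 x -2.6 4.4 z 0.0636 | -90 x -1.7 3.9 z 0.0627 | 
 y range [-156.8  -95.5]
[(98, 1171, np.float64(0.381)), (101, 708, np.float64(0.381)), (104, 325, np.float64(0.38)), (107, 54, np.float64(0.377)), (110, 203, np.float64(0.069)), (113, 89, np.float64(0.074)), (116, 1, np.float64(0.052)), (119, 4, np.float64(0.052)), (122, 5, np.float64(0.052)), (125, 22, np.float64(0.058)), (128, 47, np.float64(0.064)), (131, 51, np.float64(0.065)), (134, 53, np.float64(0.065)), (137, 45, np.float64(0.065)), (140, 29, np.float64(0.064)), (143, 9, np.float64(0.052)), (146, 5, np.float64(0.052)), (149, 2, np.float64(0.052))]
[(101, 2, np.float64(0.069)), (107, 9, np.float64(0.068)), (110, 3, np.float64(0.066)), (113, 3, np.float64(0.073)), (131, 1, np.float64(0.067)), (134, 4, np.float64(0.065)), (137, 2, np.float64(0.053)), (140, 1, np.float64(0.065))]
[(104, 2, np.float64(0.071)), (107, 7, np.float64(0.072)), (110, 3, np.float64(0.066)), (113, 3, np.float64(0.071)), (116, 1, np.float64(0.065)), (128, 1, np.float64(0.066)), (131, 2, np.float64(0.064)), (134, 2, np.float64(0.067)), (137, 1, np.float64(0.065)), (140, 2, np.float64(0.065)), (143, 1, np.float64(0.052))]
```

Emit:
{"method": "carry_out", "body": {"moves": [{"tx": 0.11,"ty": 0.59,"tz": 0,"wx": 0,"wy": 0,"wz": 0,"claw": 1},{"tx": 0.11,"ty": 0.59,"tz": 0,"wx": 0,"wy": 0,"wz": 0,"claw": 1},{"tx": 0.11,"ty": 0.59,"tz": 0,"wx": 0,"wy": 0,"wz": 0,"claw": 1},{"tx": 0.11,"ty": 0.59,"tz": 0,"wx": 0,"wy": 0,"wz": 0,"claw": 1},{"tx": 0.11,"ty": 0.59,"tz": 0,"wx": 0,"wy": 0,"wz": 0,"claw": 1},{"tx": 0.11,"ty": 0.59,"tz": 0,"wx": 0,"wy": 0,"wz": 0,"claw": 1},{"tx": 0.11,"ty": 0.59,"tz": 0,"wx": 0,"wy": 0,"wz": 0,"claw": 1},{"tx": 0,"ty": 0,"tz": 0,"wx": 0,"wy": 0,"wz": 0,"claw": 1}]}}

```text
clock: 16.42
tcp_pos: [0.5446, -0.022, 0.0513]
orientation: [0.0, -0.638, 0.77, 0.0]
wrist_force: [-0.2, -0.0, -0.3]
finger_gap: 0.0001
grip_force: 0.0
```

```bash
python3 bl.py .0505 .067 h5
```

```text
tcp [ 0.5446 -0.022   0.0513] jig xy mm -0.0 -103.2 yaw_y 169.35 tilt [-0.0001  0.0004] F [-0.2 -0.  -0.3]
scene 71
-114 x -8.5 14.5 z 0.0653 | -78 x -10.5 -6.9 z 0.0591 | -66 x -9.1 -4.2 z 0.0611 | -6 x -1.8 8.4 z 0.0626 | 6 x -4.5 4.9 z 0.0625 | 
 y range [-117.8   52.2]
side 70
-114 x -9.3 15.9 z 0.0665 | -30 x 4.6 10.4 z 0.0632 | -18 x 3.9 11.8 z 0.064 | 
 y range [-114.7   42.8]
wrist 1092
-114 x -13.1 14.1 z 0.0665 | -66 x -2.0 3.4 z 0.0637 | -54 x -3.0 3.9 z 0.0637 | 
 y range [-115.1  -54.6]
```

Emit:
{"method": "carry_out", "body": {"moves": [{"tx": 0.056,"ty": 0.295,"tz": 0,"wx": 0,"wy": 0,"wz": 0,"claw": 1},{"tx": 0.056,"ty": 0.295,"tz": 0,"wx": 0,"wy": 0,"wz": 0,"claw": 1},{"tx": 0.056,"ty": 0.295,"tz": 0,"wx": 0,"wy": 0,"wz": 0,"claw": 1},{"tx": 0.056,"ty": 0.295,"tz": 0,"wx": 0,"wy": 0,"wz": 0,"claw": 1},{"tx": 0.056,"ty": 0.295,"tz": 0,"wx": 0,"wy": 0,"wz": 0,"claw": 1},{"tx": 0.056,"ty": 0.295,"tz": 0,"wx": 0,"wy": 0,"wz": 0,"claw": 1}]}}

```text
clock: 17.32
tcp_pos: [0.548, -0.0047, 0.0513]
orientation: [-0.0, -0.638, 0.77, 0.0]
wrist_force: [-0.2, -3.8, 0.6]
finger_gap: -0.0
grip_force: 2.2
```

Emit:
{"method": "carry_out", "body": {"moves": [{"tx": 0.02,"ty": 0.1,"tz": 0,"wx": 0,"wy": 0,"wz": 0,"claw": 1},{"tx": 0.02,"ty": 0.1,"tz": 0,"wx": 0,"wy": 0,"wz": 0,"claw": 1}]}}

```text
clock: 17.58
tcp_pos: [0.5483, -0.0028, 0.0513]
orientation: [-0.0, -0.638, 0.77, 0.0]
wrist_force: [-1.0, -4.3, 0.5]
finger_gap: -0.0002
grip_force: 2.2
```

Emit:
{"method": "carry_out", "body": {"moves": [{"tx": 0.02,"ty": 0.1,"tz": 0,"wx": 0,"wy": 0,"wz": 0,"claw": 1},{"tx": 0.02,"ty": 0.1,"tz": 0,"wx": 0,"wy": 0,"wz": 0,"claw": 1},{"tx": 0.02,"ty": 0.1,"tz": 0,"wx": 0,"wy": 0,"wz": 0,"claw": 1}]}}

```text
clock: 17.95
tcp_pos: [0.5489, 0.0002, 0.0513]
orientation: [-0.0, -0.638, 0.77, 0.0]
wrist_force: [-0.3, -2.7, 0.0]
finger_gap: 0.0005
grip_force: 2.2
```

Run:
```python
from h import *
J=np.array([.564,.0794]); a=np.radians(79.2); ey=np.array([np.cos(a),np.sin(a)]); ex=np.array([ey[1],-ey[0]])
ims=[]
for n,x,y in(("scene",235,150),("side",260,150)):
    c=snap(n); ims.append(cv2.resize(c["image"][y:y+60,x:x+80],(400,300),interpolation=cv2.INTER_CUBIC)); P=cloud(c)
    jx=(P[...,:2]-J)@ex*1000; jy=(P[...,:2]-J)@ey*1000
    m=(abs(jx)<9)&(jy>86)&(jy<120)&(P[...,2]>.05)&(P[...,2]<.08); print(n,sorted(zip(jy[m].round(1).tolist(),jx[m].round(1).tolist(),P[m][:,2].round(3).tolist())))
cv2.imwrite("pics/st.png",np.hstack(ims))
```

```text
scene [(108.2, -7.3, 0.067), (108.6, -6.8, 0.075), (114.2, -6.0, 0.06), (114.4, -5.6, 0.067)]
side [(110.5, 8.6, 0.074), (111.1, 8.6, 0.07)]
```

Emit:
{"method": "carry_out", "body": {"moves": [{"tx": 0.02,"ty": 0.1,"tz": 0,"wx": 0,"wy": 0,"wz": 0,"claw": 1},{"tx": 0.02,"ty": 0.1,"tz": 0,"wx": 0,"wy": 0,"wz": 0,"claw": 1}]}}

```text
clock: 18.3
tcp_pos: [0.5491, 0.0012, 0.0513]
orientation: [-0.001, -0.638, 0.77, -0.001]
wrist_force: [-2.5, -9.0, 0.2]
finger_gap: 0.0002
grip_force: 4.8
```

Emit:
{"method": "carry_out", "body": {"moves": [{"tx": 0.02,"ty": 0.1,"tz": 0,"wx": 0,"wy": 0,"wz": 0,"claw": 1}]}}

```text
clock: 18.42
tcp_pos: [0.5492, 0.0012, 0.0513]
orientation: [-0.002, -0.638, 0.77, -0.001]
wrist_force: [-2.7, -12.4, 0.4]
finger_gap: 0.0
grip_force: 6.5
```

The stop is reached: the force rose to 12 N with no further motion. I'll back off, rise and go round to the lever.

Emit:
{"method": "carry_out", "body": {"moves": [{"tx": 0,"ty": -0.05,"tz": 0,"wx": 0,"wy": 0,"wz": 0,"claw": 1},{"tx": 0,"ty": -0.05,"tz": 0,"wx": 0,"wy": 0,"wz": 0,"claw": 1},{"tx": -0.2,"ty": -1,"tz": 0,"wx": 0,"wy": 0,"wz": 0,"claw": 1},{"tx": -0.2,"ty": -1,"tz": 0,"wx": 0,"wy": 0,"wz": 0,"claw": 1},{"tx": 0,"ty": 0,"tz": 6,"wx": 0,"wy": 0,"wz": 0,"claw": 1},{"tx": 0,"ty": 0,"tz": 6,"wx": 0,"wy": 0,"wz": 0,"claw": 1},{"tx": 0,"ty": 0,"tz": 6,"wx": 0,"wy": 0,"wz": 0,"claw": 1},{"tx": 0,"ty": 0,"tz": 0,"wx": 0,"wy": 0,"wz": 0,"claw": 1}]}}

```text
clock: 19.42
tcp_pos: [0.5487, -0.0184, 0.2371]
orientation: [0.004, -0.638, 0.77, -0.004]
wrist_force: [-0.0, 0.2, -0.2]
finger_gap: -0.0003
grip_force: 0.0
```

```bash
python3 bl.py .0505 .067 h6; python3 lev.py
python3 - <<'E'
from h import *
i=[cv2.resize(snap(n)["image"][y:y+75,x:x+100],(400,300),interpolation=cv2.INTER_CUBIC) for n,x,y in(("scene",220,145),("side",240,145))]
cv2.imwrite("pics/home.png",np.hstack(i))
E
```

```text
tcp [ 0.5487 -0.0184  0.2371] jig xy mm 3.3 -98.9 yaw_y 169.31 tilt [ 0.0107 -0.0009] F [-0.   0.2 -0.2]
scene 165
-66 x -7.9 8.0 z 0.0628 | -54 x -9.7 9.3 z 0.0628 | -42 x -10.2 10.0 z 0.0642 | -30 x -9.5 8.2 z 0.0643 | -18 x -9.4 7.4 z 0.0656 | -6 x -9.7 9.6 z 0.0638 | 6 x -9.4 9.5 z 0.064 | 18 x -10.0 8.3 z 0.0634 | 30 x -10.3 7.7 z 0.0632 | 42 x -9.5 8.5 z 0.0616 | 54 x -20.1 21.4 z 0.0652 | 
 y range [-74.5  53.1]
side 215
-66 x -6.1 11.5 z 0.0635 | -54 x -6.9 13.1 z 0.0633 | -42 x -5.1 13.7 z 0.0644 | -30 x -7.7 12.8 z 0.064 | -18 x -5.5 12.9 z 0.0633 | -6 x -9.1 13.5 z 0.0637 | 6 x -7.0 13.0 z 0.0636 | 18 x -5.5 12.9 z 0.0643 | 30 x -8.0 13.0 z 0.0629 | 42 x -6.4 11.3 z 0.0631 | 54 x -19.3 20.7 z 0.064 | 
 y range [-70.3  54.4]
wrist 896
-66 x -9.3 10.6 z 0.0631 | -54 x -9.4 10.7 z 0.0634 | -42 x -9.5 10.8 z 0.0636 | -30 x -9.6 10.9 z 0.0631 | 
 y range [-69.1 -30.4]
scene 80 0.003675115119271763 -0.006638908476501305 0.07356736308279452 angle 1.5195675551407999 fit [ 0.07844854 -0.00164063]
side 75 0.007239707751040636 -0.006553133072564533 0.07703405833537988 angle 1.4698230233312155 fit [0.05063476 0.00354282]
[ 0.54452287 -0.01771343  0.22952729] [-0.86471166 -0.21033658  0.09080799]
```

View pics/home.png

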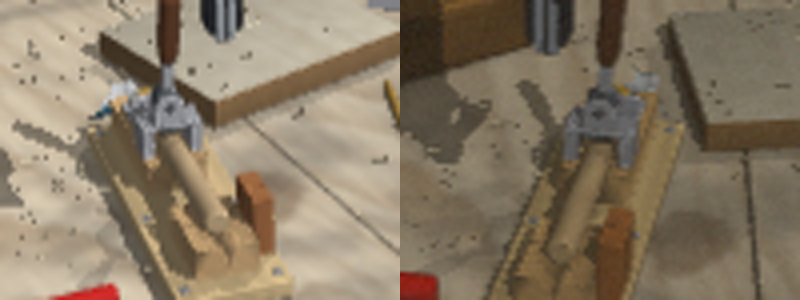

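The blank sits under the bridge, with its butt at scene crop (222,220), and the lever is upright. Now I'll bring the shut fingers to the -x side of the grip.

Emit:
{"method": "carry_out", "body": {"moves": [{"tx": -0.2,"ty": 5,"tz": 0,"wx": 0,"wy": 0,"wz": 0,"claw": 1},{"tx": 0,"ty": 5,"tz": 0,"wx": 0,"wy": 0,"wz": 0,"claw": 1},{"tx": 0,"ty": 5,"tz": 0,"wx": 0,"wy": 0,"wz": 0,"claw": 1},{"tx": 0,"ty": 2.3,"tz": 0,"wx": 0,"wy": 0,"wz": 0,"claw": 1},{"tx": 0,"ty": 0,"tz": -3,"wx": 0,"wy": 0,"wz": 0,"claw": 1},{"tx": 0,"ty": 0,"tz": -4,"wx": 0,"wy": 0,"wz": 0,"claw": 1},{"tx": 0,"ty": 0,"tz": 0,"wx": 0,"wy": 0,"wz": 0,"claw": 1}]}}

```text
clock: 20.65
tcp_pos: [0.5404, 0.1549, 0.1574]
orientation: [-0.004, -0.638, 0.77, 0.002]
wrist_force: [-0.1, -0.0, -0.7]
finger_gap: -0.0001
grip_force: 0.0
```

```bash
python3 bl.py .0505 .067 h7|head -1
```

```text
tcp [0.5404 0.1549 0.1574] jig xy mm -37.4 69.7 yaw_y 169.33 tilt [-0.0086 -0.001 ] F [-0.1 -0.  -0.7]
```

Emit:
{"method": "carry_out", "body": {"moves": [{"tx": 1.85,"ty": -0.35,"tz": 0.1,"wx": 0,"wy": 0,"wz": 0,"claw": 1},{"tx": 1.39,"ty": -0.27,"tz": -0.05,"wx": 0,"wy": 0,"wz": 0,"claw": 1},{"tx": 1.35,"ty": -0.26,"tz": -0.33,"wx": 0,"wy": 0,"wz": 0,"claw": 1},{"tx": 1.26,"ty": -0.24,"tz": -0.6,"wx": 0,"wy": 0,"wz": 0,"claw": 1},{"tx": 1.11,"ty": -0.21,"tz": -0.83,"wx": 0,"wy": 0,"wz": 0,"claw": 1},{"tx": 0.92,"ty": -0.18,"tz": -1.05,"wx": 0,"wy": 0,"wz": 0,"claw": 1},{"tx": 0.72,"ty": -0.14,"tz": -1.21,"wx": 0,"wy": 0,"wz": 0,"claw": 1},{"tx": 0.46,"ty": -0.09,"tz": -1.33,"wx": 0,"wy": 0,"wz": 0,"claw": 1}]}}

```text
clock: 21.8
tcp_pos: [0.6349, 0.1376, 0.1074]
orientation: [0.0, -0.638, 0.77, -0.0]
wrist_force: [1.3, -0.1, 2.5]
finger_gap: 0.0004
grip_force: 1.1
```

Emit:
{"method": "carry_out", "body": {"moves": [{"tx": 0.4,"ty": -0.08,"tz": -0.5,"wx": 0,"wy": 0,"wz": 0,"claw": 1},{"tx": 0,"ty": 0,"tz": 0,"wx": 0,"wy": 0,"wz": 0,"claw": 1}]}}

```text
clock: 22.05
tcp_pos: [0.6374, 0.1368, 0.1021]
orientation: [-0.001, -0.638, 0.77, 0.001]
wrist_force: [-0.3, 0.4, 0.7]
finger_gap: 0.0001
grip_force: 0.0
```

```bash
python3 bl.py .0505 .067 h8|head -1
```

```text
tcp [0.6374 0.1368 0.1021] jig xy mm 61.3 70.2 yaw_y 169.31 tilt [-0.0025 -0.0002] F [-0.3  0.4  0.7]
```

Lower gently until the lever meets its end of travel.

Emit:
{"method": "carry_out", "body": {"moves": [{"tx": 0.3,"ty": -0.05,"tz": -0.2,"wx": 0,"wy": 0,"wz": 0,"claw": 1},{"tx": 0,"ty": 0,"tz": -0.2,"wx": 0,"wy": 0,"wz": 0,"claw": 1},{"tx": 0,"ty": 0,"tz": 0,"wx": 0,"wy": 0,"wz": 0,"claw": 1}]}}

```text
clock: 22.58
tcp_pos: [0.6415, 0.1364, 0.0995]
orientation: [0.0, -0.638, 0.77, -0.0]
wrist_force: [0.6, 0.1, -0.1]
finger_gap: -0.0001
grip_force: 0.3
```

Emit:
{"method": "carry_out", "body": {"moves": [{"tx": 0,"ty": 0,"tz": -0.2,"wx": 0,"wy": 0,"wz": 0,"claw": 1},{"tx": 0,"ty": 0,"tz": 0,"wx": 0,"wy": 0,"wz": 0,"claw": 1}]}}

```text
clock: 22.82
tcp_pos: [0.6416, 0.1365, 0.099]
orientation: [0.001, -0.638, 0.77, -0.001]
wrist_force: [-0.7, -0.8, 8.3]
finger_gap: 0.0004
grip_force: 4.0
```

Emit:
{"method": "carry_out", "body": {"moves": [{"tx": 0,"ty": 0,"tz": -0.1,"wx": 0,"wy": 0,"wz": 0,"claw": 1},{"tx": 0,"ty": 0,"tz": 0,"wx": 0,"wy": 0,"wz": 0,"claw": 1},{"tx": 0,"ty": 0,"tz": 3,"wx": 0,"wy": 0,"wz": 0,"claw": 1},{"tx": 0,"ty": 0,"tz": 6,"wx": 0,"wy": 0,"wz": 0,"claw": 1},{"tx": 0,"ty": 0,"tz": 6,"wx": 0,"wy": 0,"wz": 0,"claw": 1},{"tx": -4,"ty": 0,"tz": 3,"wx": 0,"wy": 0,"wz": 0,"claw": 1},{"tx": -4,"ty": 0,"tz": 2,"wx": 0,"wy": 0,"wz": 0,"claw": 1},{"tx": 0,"ty": 0,"tz": 0,"wx": 0,"wy": 0,"wz": 0,"claw": 1}]}}

```text
clock: 23.82
tcp_pos: [0.5596, 0.1368, 0.2993]
orientation: [0.001, -0.638, 0.77, -0.001]
wrist_force: [-0.0, 0.7, 0.1]
finger_gap: 0.0002
grip_force: 0.0
```

```bash
python3 bl.py .0505 .067 h9
python3 - <<'E'
from h import *
ims=[]
for n in("scene","side"):
    c=snap(n); P=cloud(c); hsv=cv2.cvtColor(c["image"],cv2.COLOR_BGR2HSV)
    q=P-[.5771,.1482,.09]; jx=q[...,:2]@[.982,-.187]; jy=q[...,:2]@[.187,.982]
    m=(jx>.036)&(jx<.1)&(abs(jy)<.015)&(P[...,2]>.07)&(P[...,2]<.15); b,a=np.polyfit(jx[m],P[m][:,2],1); print(n,m.sum(),"slope",b,"z at 70",a+.07*b,np.percentile(P[m][:,2],95))
    x,y=(220,145) if n=="scene" else (240,145); ims.append(cv2.resize(c["image"][y:y+75,x:x+100],(400,300),interpolation=cv2.INTER_CUBIC))
cv2.imwrite("pics/end.png",np.hstack(ims))
E
```

```text
tcp [0.5596 0.1368 0.2993] jig xy mm -15.1 55.6 yaw_y 169.36 tilt [0.0032 0.0005] F [-0.   0.7  0.1]
scene 168
-66 x -9.3 9.0 z 0.0619 | -54 x -9.9 9.1 z 0.0641 | -42 x -8.3 9.4 z 0.0645 | -30 x -8.5 7.4 z 0.0636 | -18 x -10.7 9.5 z 0.0635 | -6 x -11.0 11.8 z 0.0629 | 6 x -10.1 6.9 z 0.0638 | 18 x -9.5 9.9 z 0.0637 | 30 x -9.2 8.2 z 0.0631 | 42 x -9.8 9.5 z 0.0627 | 54 x -20.0 22.0 z 0.0662 | 
 y range [-72.5  54.2]
side 222
-66 x -5.4 11.7 z 0.0638 | -54 x -7.0 13.0 z 0.0647 | -42 x -5.5 13.3 z 0.0638 | -30 x -8.4 12.8 z 0.064 | -18 x -5.6 13.4 z 0.0637 | -6 x -7.8 13.2 z 0.0632 | 6 x -5.4 13.3 z 0.0636 | 18 x -5.6 13.0 z 0.0646 | 30 x -8.0 12.4 z 0.0638 | 42 x -4.6 13.1 z 0.0634 | 54 x -21.9 20.6 z 0.0621 | 
 y range [-71.2  54.5]
wrist 2532
-66 x -9.9 10.2 z 0.0631 | -54 x -9.9 10.4 z 0.0633 | -42 x -9.9 10.5 z 0.0638 | -30 x -9.9 10.8 z 0.0636 | -18 x -10.9 11.0 z 0.0637 | -6 x -10.9 11.4 z 0.0636 | 6 x -9.8 11.4 z 0.0637 | 18 x -9.8 10.5 z 0.0635 | 30 x -9.8 10.8 z 0.0629 | 42 x -9.8 11.0 z 0.0628 | 54 x -21.8 21.6 z 0.0638 | 
 y range [-67.6  54.8]
scene 99 slope 0.017212458758829447 z at 70 0.09321370603870079 0.09942256802835016
side 129 slope 0.006708502212206417 z at 70 0.0944495696260563 0.10006682320745981
```

View pics/end.png

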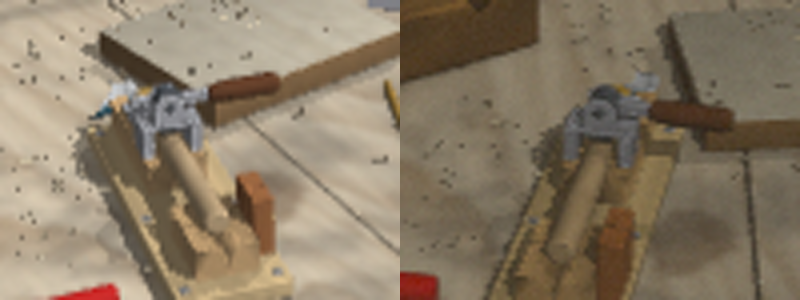

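The lever lies level again, with its grip at scene crop (245,85) and side crop (690,115). The blank is still home under the bridge, so I'm handing in.

```bash
python3 -c "
from workcell import env
print(env.hand_in())"
```

```text
the job is handed in; nothing more can be done
None
```

The blank is in the groove with its tenon against the stop, the cam lever is folded down level on it, and the job is handed in; no verdict came back, and the shoe force and final tenon gap were not measured directly.

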